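Unload a cured lens from the curing chamber

ROBOT

A 6-joint arm with a two-finger parallel gripper is mounted at the origin on the work surface. World frame = base frame: x ahead of the robot, y to its left, z up, the work surface at z = 0. Lengths are in m, angles in rad, forces in N, time in s.
With the tool pointing down it reaches from about 0.425 to 0.95 m from the base axis. Payload 3.5 kg.
Tool frame: the origin (TCP) lies at the very end of the fingers, on their centre line; the grasp point (between the pads) lies 19 mm behind it (bot.grip_point_offset is the distance from the TCP to the grasp point, in m); z points along the fingers, y is the line along which they close (so a half turn about z gives the same grasp; the last joint's range is limited). The gripper opens to 85 mm and grips with 20 to 120 N. Pads are 22 mm wide; open, the fingers measure 114 mm over their backs; the gripper's body (76 mm by 85 mm) begins 54 mm behind the grasp point. The pads swing forward as they close: fully open they stand 13 mm farther back than shut.
Start: joints at [1.061, 0.286, 1.577, -0, 1.279, -0.15], TCP at [0.238, 0.632, 0.231] pointing down, gripper open.
Joint ranges: [-2.77, 2.77], [-0.9, 2.22], [0.21, 2.48], [-1.53, 4.67], [0.24, 2.81], [-2.84, 2.84]. Speed limits (rad/s): [2.79, 2.79, 3.14, 3.14, 3.14, 3.14].

INTERFACE

Orientations are given as [roll, pitch, yaw] about the fixed x, y, z axes, in that order (R = Rz(yaw) Ry(pitch) Rx(roll)).
In Python, from workcell import readout, viewer, bot gives the robot as it stands.
- The arm moves only by the tool arm_command, never from a script. Its argument "increments" is a list of rows, each a list of 2 entries, a list of its own where there are three numbers: the shift along the tool's x, y, z in cm, then the turn, a rotation vector about the tool's x, y, z in degrees. In form: [[[tx, ty, tz], [wx, wy, wz]], ...]. A call has exactly 5 rows; each row is the pose to reach, as a shift and turn from the pose commanded when the call began, along the tool's axes at that moment; what a row does not reach only later rows make up. A row lasts 1/8 s, in which the tool goes at most 62.5 mm and 10.7 degrees, less where a joint would pass 70% of its speed; a pose out of reach is approached as far as the arm can. A call with a gripper value outside its range is refused whole. "fingers" is the closure in counts, from 0 (fully open) to 255 (shut), set as the call begins (left out, the last holds). The fingers move at their own pace and stop on an object; "newtons" is the grip in N (left out, the last holds). Time passes only in rows, so rows that repeat a pose let the fingers close, or fill a call up. It gives the time, the measured TCP pose, the force, the opening and the grip force at its end, in the units of the state.
- readout.read_state(): the state, without advancing time (a new reading comes with each control period).
- viewer.read_camera(name): name is "scene" or "top"; returns a dict with "image" (480x640x3 uint8, red, green, blue), "range_z" (480x640 float32, m along the optical axis (not along the pixel's ray), 0 where there is no reading), "mtx" (3x3 intrinsics, pixels), "k1" (the pictures are not rectified: a ray, as slopes to the right and down, at radius r is drawn at 1 + k1 r^2 times it, then the intrinsics apply), "view" (4x4, takes a point from world to camera coordinates). Camera axes: x right, y up, looking along -z (the intrinsics and any distortion apply to the point x, -y, -z); pixel columns grow to the right and rows downward; lengths in m; the calibration is good to about 2 mm. A picture is of the moment at which its call begins.
- bot.sign_off(): hands the job in; it is judged then, once.
The state is a dict: "clock": time; "joint_pos": joint angles; "joint_velocities": joint speeds; "tau": joint torques, N m; "tool_pos": TCP position; "orientation": TCP orientation; "ft_force": force on the tool from outside, world axes, zero at the start; "torque": the same for the moment, N m; "width": finger opening in m; "finger_force": force on a finger pad.
Only numpy, scipy, OpenCV 4.12 (cv2) and the standard library are available. Lean on these libraries where they do the work, as an engineer would, in place of code of your own. Each camera call takes 0.05 s, during which the arm holds its last target. There are 200 camera calls.

TASK

The lens in the curing chamber is ready for inspection. Lift the cover off the chamber's round port and lay it on the black mat, knob up and wholly on the mat; then reach through the port, take the lens carrier by its upright grip, lift it out with the lens still lying loose on its flat end, and set it down in the shallow pocket of the inspection stand, flat inside the lips, either way round. Keep the carrier level so that the lens does not slide, never touch the lens, do not drop the carrier, and leave the camcorder, multimeter and screwdriver where they are.

Things in the scene. Friction and masses are not known exactly. Their poses are not given: they have to be found in the camera images.
- chamber: (All sizes in this list are in mm.) Curing chamber: fixed grey box 200 x 200 x 150 high with a round port of 132 diameter in the middle of its 8 thick flat top; walls 6. Inside, in the middle, a steel pedestal of 60 diameter, its top 79 above the table. Origin: centre of its underside; z up; yaw varies. It and the stand may change sides of the table.
- port (a point): Centre of the round port, in the plane of the chamber's outer top face, 150 above the table.
- cover: Loose port cover, 0.2 kg: aluminium disc 150 diameter x 6, lying over the port, with a rubber spigot 112 diameter x 4 under it that hangs in the port, and on top a black round knob 24 diameter, 36 tall. Origin: centre of the disc's underside, above the spigot; z up. Laid on the mat it stands on its spigot, origin 7 above the table.
- mat: Fixed flat black rubber mat 190 x 190 x 3 on the table between chamber and stand. Origin: centre of its underside.
- carrier: Loose carrier, 0.13 kg: level aluminium plate 90 (x) x 44 (y) x 5 on the pedestal, its centre within 6 of the port's axis (lifted straight up it clears the port by 10), yaw within 0.8 rad of the chamber's. A steel grip bar 20 (x) x 12 (y) x 50 tall stands on it at x = -25, its top 16 below the port plane. Centre of mass about 10 from the bar. Origin: centre of the plate's underside.
- grip (a point): Point in the upright grip bar of the carrier, on its centre line, 12 below its top: (-25, 0, 43) in the carrier frame. Grip across the 12 wide faces, i.e. along the carrier's y.
- lens_spot (a point): Middle of the flat end of the carrier, on the plate's upper face: (22, 0, 5) in the carrier frame. The lens starts within 3 of it.
- lens: Loose lens in a round black cell 34 diameter, 8 thick, glass on top, 25 g, lying flat on the carrier, held only by friction. Origin: centre of its underside; z up.
- stand: Inspection stand: fixed grey block on a dark foot plate 150 x 110; platform 124 (x) x 78 (y), 45 above the table, with a shallow rectangular pocket 102 (x) x 56 (y) bounded by four dark lips 5 wide, 3 high. The carrier plate fits with 6 to spare on every side, long side along the stand's x. Origin: centre of its underside; z up; yaw varies.
- pocket (a point): Centre of the pocket's floor, 45 above the table, in the stand's frame (axes along its sides).
- camcorder: Bystander: loose silver camcorder, about 60 x 150 x 80 high, beyond the mat. Origin: underside.
- multimeter: Bystander: loose yellow multimeter 150 x 75 x 35, beyond the mat, right of the camcorder as the robot sees it. Origin: centre of its underside.
- screwdriver: Bystander: loose screwdriver lying on the table beyond the mat, left of the camcorder as the robot sees it.
Not all that is in view belongs to the job. Leave any purple or turquoise look-alike of the cover alone. What is shaped like the stand but purple is not meant.

How it is judged:
By the outcome, as a careful person would: the job done as asked, in the order asked, and still so for the second after the job is handed in, with the robot touching nothing.
It also fails if it takes over 64 s, if anything falls off the work surface, if the arm or the gripper's body presses on something with over 40 N, if the wrist force passes 120 N, or if a joint passes its speed limit or range.

## Working session

There is one attempt and no reset: what is moved stays moved. The work goes in short steps, Python scripts to look and compute and a tool call to move; the robot and the scene stay as the last step left them, time stands still between calls to the robot, and variables do not carry over. Pictures are saved under pics/ and viewed, at most 10 in all, crops included, and the job is handed in when it is done.

Besides the shell and the picture viewer there is one more tool, called after "Emit:" as a command line: name --argument value ..., lists and objects as JSON in quotes. arm_command: Moves the arm, as the interface text tells. Its arguments: {"type":"object","properties":{"increments":{"type":"array","items":{"type":"array"}},"fingers":{"type":"number"},"newtons":{"type":"number"}},"required":["increments"]}

```bash
ls; mkdir -p pics; python3 - <<'E'
from workcell import readout, viewer, bot
import cv2,numpy as np
for n in("scene","top"):
    c=viewer.read_camera(n); cv2.imwrite(f"pics/{n}0.png",c["image"][:,:,::-1]); np.savez(f"{n}0.npz",**c)
    print(n,c["mtx"].tolist(),c["k1"],np.round(c["view"],3).tolist())
print(readout.read_state())
E
```

```text
pics
scene [[480.5429083463866, 0.0, 320.05491590764325], [0.0, 480.5429083463866, 232.4969803771503], [0.0, 0.0, 1.0]] 0.03632078714317894 [[-0.406, 0.914, -0.018, 0.187], [-0.534, -0.221, 0.816, 0.178], [0.742, 0.341, 0.578, -1.519], [0.0, 0.0, 0.0, 1.0]]
top [[504.7428197370971, 0.0, 326.25199834643144], [0.0, 504.7428197370971, 239.17096193048863], [0.0, 0.0, 1.0]] 0.025173678130935653 [[0.03, -1.0, -0.003, -0.005], [0.979, 0.029, 0.203, -0.511], [-0.203, -0.009, 0.979, -1.041], [0.0, 0.0, 0.0, 1.0]]
{'clock': 0.1, 'joint_pos': array([ 1.06097306e+00,  2.87121399e-01,  1.57803880e+00,  8.46663036e-06,
        1.27858098e+00, -1.50007178e-01]), 'joint_velocities': array([ 4.55787375e-04, -2.88376988e-03, -1.82702537e-03, -2.42063681e-05,
        1.24050039e-03,  7.79576492e-04]), 'tau': array([-8.66057485e-05, -4.07290506e+01, -2.93701887e+01, -1.48755971e-04,
        3.36682366e-03,  1.72032168e-05]), 'tool_pos': array([0.23735165, 0.63126091, 0.2300515 ]), 'orientation': array([-3.13946946e+00, -3.29098421e-04,  2.78177377e+00]), 'ft_force': array([-0.81842587, -0.29086607,  0.1031482 ]), 'torque': array([ 0.01847064, -0.04552844, -0.07149132]), 'finger_force': 0.0, 'width': 0.08581961625658487}
```

View pics/top0.png

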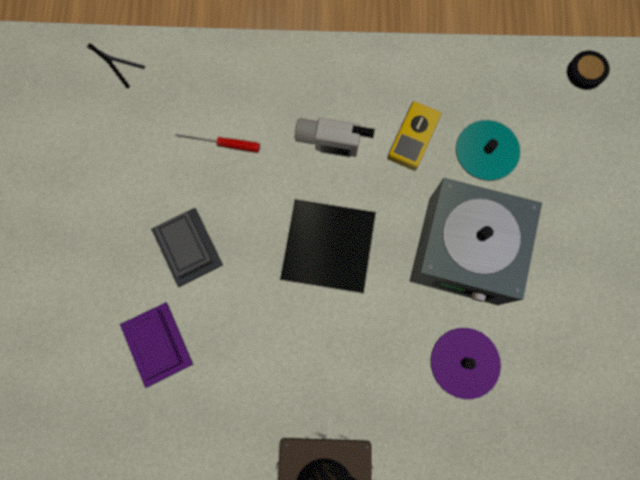

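View pics/scene0.png

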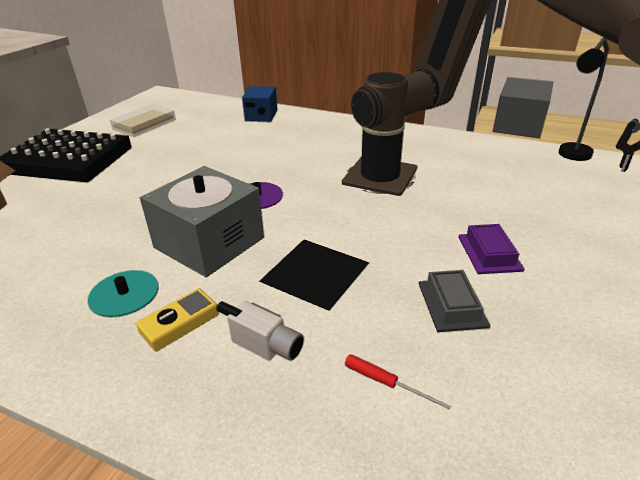

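Candidates in the top view are as follows. For the cover: silver disc on the chamber (482,235), turquoise disc (488,150) and purple disc (465,363), so I choose the silver one. For the stand: grey (187,246) and purple (157,345), so I choose the grey one. The mat is at (329,246), the camcorder at (335,135), the multimeter at (414,135) and the screwdriver at (220,142).

```bash
cat > h.py <<'E'
import numpy as np, cv2
from scipy.spatial.transform import Rotation as Ro
def load(n): return dict(np.load(n))
def ray(c,uv,z):
    """pixels -> world points on plane z"""
    n=cv2.undistortPoints(np.float64(uv).reshape(-1,1,2),c["mtx"],np.array([float(c["k1"]),0,0,0])).reshape(-1,2)
    R,t=c["view"][:3,:3],c["view"][:3,3]
    d=np.c_[n[:,0],-n[:,1],-np.ones(len(n))]@R; o=-R.T@t
    return o+d*((z-o[2])/d[:,2])[:,None]
def rect(c,mask,z):
    """largest blob -> (centre xy, size, yaw deg, pixel centre)"""
    k=cv2.findContours(mask.astype(np.uint8),cv2.RETR_EXTERNAL,cv2.CHAIN_APPROX_NONE)[0]
    k=max(k,key=cv2.contourArea).reshape(-1,2)
    P=ray(c,k,z)[:,:2]; r=cv2.minAreaRect((P*1000).astype(np.float32))
    return np.round(r[0],1),np.round(r[1],1),round(r[2],1),k.mean(0).round(),P
def box(c,u0,u1,v0,v1):
    m=np.zeros(c["image"].shape[:2],bool); m[v0:v1,u0:u1]=1; return m
E
python3 - <<'E'
from h import *
c=load("top0.npz"); im=c["image"].astype(int); g=im.mean(2); s=im.max(2)-im.min(2)
print("mat",rect(c,(g<50)&box(c,270,385,190,300),.003)[:4])
b=box(c,405,550,170,310)
m=(g>125)&(s<25)&box(c,435,530,190,280)
r=rect(c,m,.156); print("disc",r[:4]); 
(x,y),rad=cv2.minEnclosingCircle((r[4]*1000).astype(np.float32)); print(x,y,rad)
print("knobtop/dark px",rect(c,(g<60)&box(c,465,505,215,255),.192)[:3])
# height map tops via range
rz=c["range_z"]; R,t=c["view"][:3,:3],c["view"][:3,3]
vv,uu=np.mgrid[:480,:640]; n=cv2.undistortPoints(np.float64(np.c_[uu.ravel(),vv.ravel()]).reshape(-1,1,2),c["mtx"],np.array([float(c["k1"]),0,0,0])).reshape(-1,2)
P=((np.c_[n[:,0],-n[:,1],-np.ones(len(n))]*rz.reshape(-1,1))-t)@R; Z=P[:,2].reshape(480,640)
print("chamber top",rect(c,(Z>.14)&(Z<.2)&b,.15)[:4])
sb=box(c,130,235,195,300)
print("stand top",rect(c,(Z>.035)&(Z<.07)&sb,.048)[:4])
print("foot",rect(c,(g<105)&(s<40)&sb,.0)[:4], np.percentile(Z[246,180:190],50))
a=cv2.resize(c["image"][170:310,405:550],None,fx=4,fy=4); d=cv2.resize(c["image"][195:300,130:235],None,fx=3.8,fy=5.3333)
o=np.zeros((560,800,3),np.uint8); o[:, :580]=a; o[:,580:]=cv2.resize(d[:, :],(220,560)); cv2.imwrite("pics/crop1.png",o[:,:,::-1])
E
```

```text
mat (array([507.5,   6. ]), array([185.2, 184.3]), 82.4, array([328., 246.]))
disc (array([ 505.4, -293.2]), array([145.7, 147.4]), 87.3, array([482., 236.]))
505.6293640136719 -293.7056579589844 74.35106658935547
knobtop/dark px (array([ 501.6, -287.9]), array([19.6, 30.5]), 44.1)
chamber top (array([ 503.6, -295.8]), array([202.1, 203.5]), 76.5, array([482., 238.]))
stand top (array([492.3, 322.3]), array([126.8,  80.5]), 29.1, array([182., 244.]))
foot (array([495.5, 326.1]), array([151.6, 111.3]), 29.3, array([187., 247.])) 0.04577387567780229
```

View pics/crop1.png

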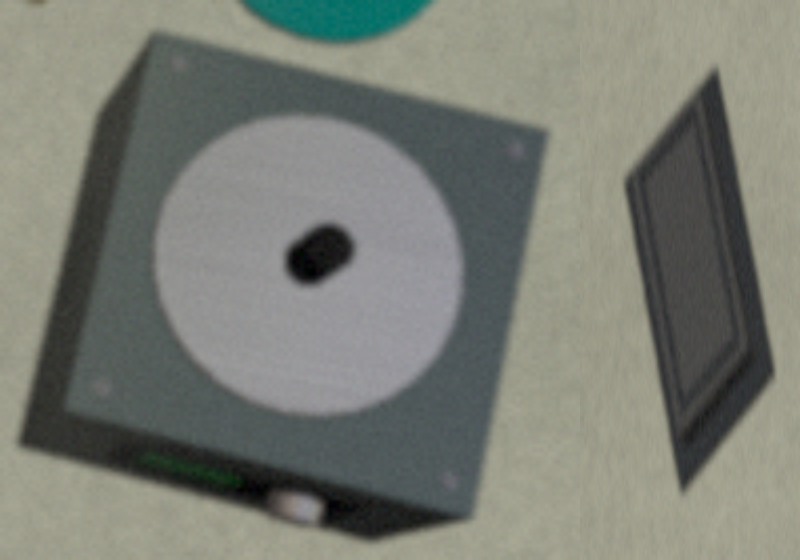

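The crop shows the silver disc with the black knob sitting on the grey chamber (knob at about crop (320,252)). The grey stand with its lipped pocket is at right. Both choices are confirmed.

```bash
cat >> h.py <<'E'
def plan(*wps):
    """chain of world targets (x,y,z mm, yaw deg): shift(cm)/turn(deg) for each from the previous"""
    from workcell import readout
    s=readout.read_state(); p=s["tool_pos"]; R=Ro.from_euler("xyz",s["orientation"])
    print("t",round(s["clock"],2),"at",np.round(p*1000,1),np.degrees(s["orientation"]).round(2),"w",round(s["width"]*1000,1),"j",np.round(s["joint_pos"],2))
    for w in wps:
        q=np.array(w[:3])/1000; T=Ro.from_euler("xyz",[np.pi,0,np.radians(w[3])])
        print(w,"shift",np.round(R.inv().apply(q-p)*100,2),"turn",np.degrees((R.inv()*T).as_rotvec()).round(2)); p,R=q,T
E
python3 -c "
from h import *
plan((430,440,270,126),(505,160,270,93),(505,-120,270,60),(505,-293.5,250,60),(505,-293.5,163,60))"
```

```text
t 0.1 at [237.4 631.3 230.1] [-1.7988e+02 -2.0000e-02  1.5938e+02] w 85.8 j [ 1.06  0.29  1.58  0.    1.28 -0.15]
(430, 440, 270, 126) shift [-24.76 -11.13  -3.98] turn [-1.200e-01  2.000e-02  3.338e+01]
(505, 160, 270, 93) shift [-27.06 -10.39  -0.  ] turn [ 0. -0. 33.]
(505, -120, 270, 60) shift [-27.96  -1.47  -0.  ] turn [ 0. -0. 33.]
(505, -293.5, 250, 60) shift [-15.03   8.68   2.  ] turn [0. 0. 0.]
(505, -293.5, 163, 60) shift [ 0.  -0.   8.7] turn [0. 0. 0.]
```

Emit:
arm_command --increments '[[[-5,-2.2,-0.8],[0,0,6.7]],[[-10,-4.5,-1.6],[0,0,13.4]],[[-15,-6.7,-2.4],[0,0,20]],[[-20,-9,-3.2],[0,0,26.7]],[[-24.8,-11.1,-4],[0,0,33.4]]]' --fingers 90 --newtons 40

```text
clock: 0.72
tool_pos: [0.4315, 0.439, 0.271]
orientation: [-3.141, 0.0, 2.195]
ft_force: [0.6, 0.7, 0.3]
width: 0.0554
finger_force: 0.0
```

Emit:
arm_command --increments '[[[-5.4,-2.1,0],[0,0,6.6]],[[-10.8,-4.2,0],[0,0,13.2]],[[-16.2,-6.2,0],[0,0,19.8]],[[-21.6,-8.3,0],[0,0,26.4]],[[-27,-10.4,0],[0,0,33]]]'

```text
clock: 1.35
tool_pos: [0.505, 0.1592, 0.2709]
orientation: [-3.141, 0.0, 1.619]
ft_force: [0.7, -0.6, 0.1]
width: 0.0555
finger_force: 0.0
```

Emit:
arm_command --increments '[[[-5.6,-0.3,0],[0,0,6.6]],[[-11.2,-0.6,0],[0,0,13.2]],[[-16.8,-0.9,0],[0,0,19.8]],[[-22.4,-1.2,0],[0,0,26.4]],[[-28,-1.5,0],[0,0,33]]]'

```text
clock: 1.98
tool_pos: [0.5042, -0.1211, 0.271]
orientation: [-3.141, -0.0, 1.043]
ft_force: [0.3, -0.4, 0.5]
width: 0.0551
finger_force: 0.0
```

Emit:
arm_command --increments '[[[-4,2.3,0.5],[0,0,0]],[[-8,4.6,1]],[[-12,6.9,1.5],[0,0,0]],[[-15,8.7,2],[0,0,0]],[[-15,8.7,2],[0,0,0]]]'

```text
invalid input
```

Emit:
arm_command --increments '[[[-4,2.3,0.5],[0,0,0]],[[-8,4.6,1],[0,0,0]],[[-12,6.9,1.5],[0,0,0]],[[-15,8.7,2],[0,0,0]],[[-15,8.7,2],[0,0,0]]]'

```text
clock: 2.6
tool_pos: [0.5042, -0.2945, 0.2499]
orientation: [-3.139, -0.0, 1.044]
ft_force: [-0.0, 0.5, 0.5]
width: 0.0551
finger_force: 0.0
```

```bash
python3 -c "
from h import *
plan((505,-293.5,163,60))"
```

```text
t 2.6 at [ 504.2 -294.5  249.9] [-1.7986e+02 -2.0000e-02  5.9800e+01] w 55.1 j [-0.7   0.07  1.79 -0.    1.28 -0.18]
(505, -293.5, 163, 60) shift [0.13 0.04 8.69] turn [-0.14 -0.02 -0.2 ]
```

Emit:
arm_command --increments '[[[0.1,0,2.5],[0,0,0]],[[0.1,0,5],[0,0,0]],[[0.1,0,7],[0,0,0]],[[0.1,0,8.4],[0,0,0]],[[0.1,0,8.6],[0,0,0]]]'

```text
clock: 3.22
tool_pos: [0.5052, -0.2912, 0.1642]
orientation: [-3.14, -0.0, 1.047]
ft_force: [0.1, 0.4, -0.4]
width: 0.0549
finger_force: 0.0
```

Emit:
arm_command --increments '[[[0,0,0],[0,0,0]],[[0,0,0],[0,0,0]],[[0,0,0],[0,0,0]],[[0,0,0],[0,0,0]],[[0,0,0],[0,0,0]]]' --fingers 255 --newtons 50

```text
clock: 3.85
tool_pos: [0.5063, -0.2925, 0.1667]
orientation: [3.139, 0.0, 1.047]
ft_force: [0.2, -0.3, 6.1]
width: 0.0225
finger_force: 49.6
```

Emit:
arm_command --increments '[[[0,0,-0.5],[0,0,0]],[[0,0,-1.5],[0,0,0]],[[0,0,-3],[0,0,0]],[[0,0,-4],[0,0,0]],[[0,0,-4],[0,0,0]]]'

```text
clock: 4.47
tool_pos: [0.5062, -0.2925, 0.2071]
orientation: [3.139, 0.001, 1.047]
ft_force: [-0.6, -0.4, -2.5]
width: 0.0221
finger_force: 49.2
```

```bash
python3 -c "
from h import *
plan((507,-194,195,60),(507,6,165,60),(507,6,23,60))"
```

```text
t 4.47 at [ 506.2 -292.5  207.1] [1.7983e+02 3.0000e-02 5.9990e+01] w 22.1 j [-0.7   0.11  1.83 -0.    1.2  -0.17]
(507, -194, 195, 60) shift [ 8.57 -4.86  1.19] turn [ 0.17  0.03 -0.01]
(507, 6, 165, 60) shift [ 17.32 -10.     3.  ] turn [0. 0. 0.]
(507, 6, 23, 60) shift [ 0.  -0.  14.2] turn [0. 0. 0.]
```

Emit:
arm_command --increments '[[[2,-1.2,0],[0,0,0]],[[6,-3.5,0],[0,0,0]],[[10.5,-6,0],[0,0,0]],[[15,-8.6,0],[0,0,0]],[[19.5,-11.2,0],[0,0,0]]]'

```text
clock: 5.1
tool_pos: [0.5051, -0.0643, 0.2046]
orientation: [-3.14, -0.0, 1.047]
ft_force: [0.6, 0.3, -1.8]
width: 0.0223
finger_force: 49.2
```

Emit:
arm_command --increments '[[[3,-1.7,1],[0,0,0]],[[5,-2.9,3],[0,0,0]],[[6.4,-3.6,6],[0,0,0]],[[6.4,-3.6,9],[0,0,0]],[[6.4,-3.6,11],[0,0,0]]]'

```text
clock: 5.72
tool_pos: [0.505, 0.008, 0.0932]
orientation: [-3.138, 0.001, 1.048]
ft_force: [-0.1, -0.1, -3.1]
width: 0.0221
finger_force: 49.3
```

```bash
python3 -c "
from h import *
plan((507,6,24,60))
from workcell import viewer
c=viewer.read_camera('scene');cv2.imwrite('pics/s1.png',c['image'][:,:,::-1])"
```

```text
t 5.72 at [505.    8.   93.2] [-1.798e+02  5.000e-02  6.006e+01] w 22.1 j [-0.19  0.08  2.09  0.    0.98  0.34]
(507, 6, 24, 60) shift [-0.07  0.29  6.92] turn [-0.2   0.05  0.06]
```

View pics/s1.png

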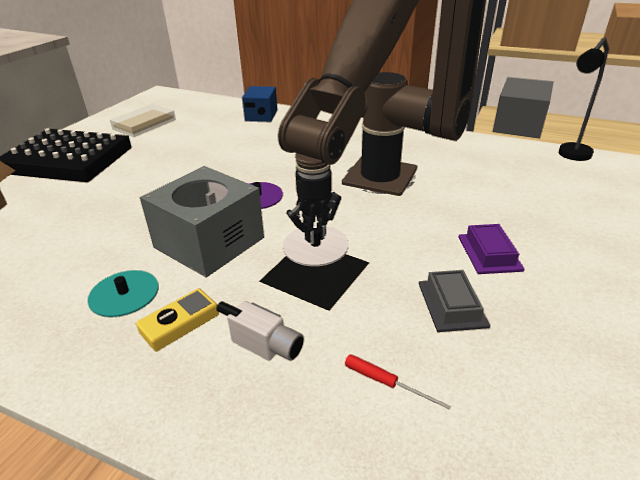

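The scene shows the cover held level over the mat (disc at about (316,246)). The port is open and the grip bar is visible at (213,200).

Emit:
arm_command --increments '[[[0,0.2,1.5],[0,0,0]],[[0,0.2,3.5],[0,0,0]],[[0,0.2,5.5],[0,0,0]],[[0,0.2,6.5],[0,0,0]],[[0,0.2,6.8],[0,0,0]]]'

```text
clock: 6.4
tool_pos: [0.5086, 0.0054, 0.0271]
orientation: [-3.141, 0.0, 1.047]
ft_force: [-0.2, 0.2, -2.5]
width: 0.0218
finger_force: 49.3
```

Emit:
arm_command --increments '[[[0,0,0],[0,0,0]],[[0,0,0.1],[0,0,0]],[[0,0,0.1],[0,0,0]],[[0,0,0.1],[0,0,0]],[[0,0,0.1],[0,0,0]]]'

```text
clock: 7.02
tool_pos: [0.5088, 0.0053, 0.0264]
orientation: [3.141, -0.0, 1.047]
ft_force: [-0.4, 0.2, -3.0]
width: 0.0224
finger_force: 49.3
```

Emit:
arm_command --increments '[[[0,0,0.1],[0,0,0]],[[0,0,0.2],[0,0,0]],[[0,0,0.25],[0,0,0]],[[0,0,0.3],[0,0,0]],[[0,0,0.3],[0,0,0]]]'

```text
clock: 7.65
tool_pos: [0.5087, 0.0054, 0.0237]
orientation: [-3.141, 0.0, 1.047]
ft_force: [-3.2, 1.0, 3.0]
width: 0.0224
finger_force: 49.9
```

Emit:
arm_command --increments '[[[0,0,0],[0,0,0]],[[0,0,0],[0,0,0]],[[0,0,0],[0,0,0]],[[0,0,-1],[0,0,0]],[[0,0,-3],[0,0,0]]]' --fingers 60

```text
clock: 8.28
tool_pos: [0.5081, 0.0054, 0.0533]
orientation: [-3.14, 0.001, 1.047]
ft_force: [1.0, 0.5, -0.3]
width: 0.0654
finger_force: 0.0
```

Emit:
arm_command --increments '[[[0,0,-4],[0,0,0]],[[0,0,-9],[0,0,0]],[[0,0,-14],[0,0,0]],[[0,0,-19],[0,0,0]],[[0,0,-22],[0,0,0]]]'

```text
clock: 8.9
tool_pos: [0.5095, 0.0052, 0.2776]
orientation: [3.136, -0.002, 1.047]
ft_force: [-0.2, 0.1, 0.3]
width: 0.065
finger_force: 0.0
```

```bash
python3 - <<'E'
from h import *
from workcell import viewer
for n in("scene","top"):
    c=viewer.read_camera(n); np.savez(f"{n}1.npz",**c)
a=cv2.resize(c["image"][190:300,275:385],(400,400)); b=cv2.resize(c["image"][190:300,430:540],(400,400))
s=load("scene1.npz")["image"][150:280,130:370]; o=np.vstack([np.hstack([a,b])[:, :, ::-1],np.zeros((200,800,3),np.uint8)])
o=np.hstack([b[:,:,::-1],a[:,:,::-1]]); o=np.vstack([o[::1],cv2.resize(s[:,:,::-1],(369,200)) if 0 else np.hstack([cv2.resize(s[:,:,::-1],(369,200)),np.zeros((200,431,3),np.uint8)])])
cv2.imwrite("pics/crop2.png",o); plan()
E
```

```text
t 9.0 at [510.8   5.  279. ] [179.45  -0.19  59.99] w 65.4 j [-0.19 -0.12  1.93  0.    1.33  0.33]
```

View pics/crop2.png

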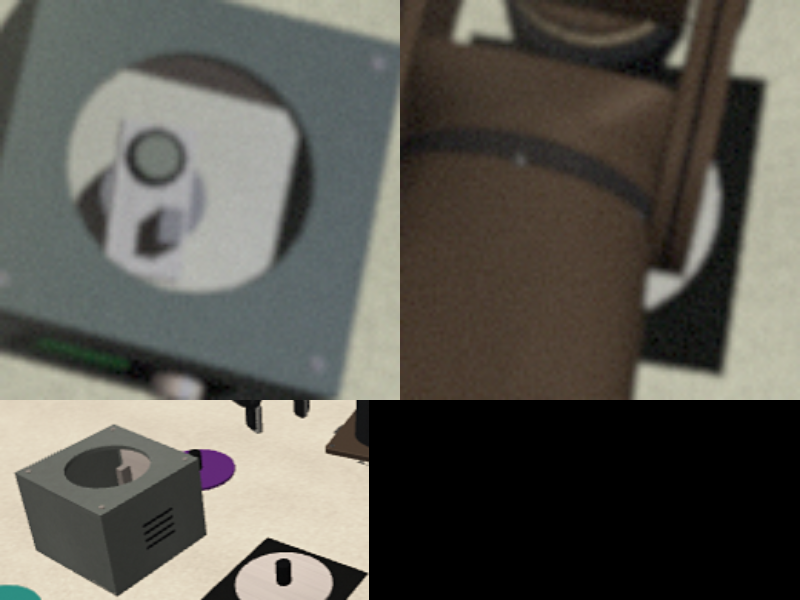

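The crop shows the lens at top px (473,233), the grip bar top at (476,251) and the plate's long side running nearly along image vertical. In the scene part the cover is flat on the mat, knob up. I'll take one enlarged crop for the carrier pose.

```bash
python3 - <<'E'
from h import *
c=load("top1.npz"); s=load("scene1.npz")
a=cv2.resize(c["image"][203:273,448:518],(560,560),interpolation=cv2.INTER_CUBIC)
b=cv2.resize(s["image"][172:216,165:235+0],(240,151),interpolation=cv2.INTER_CUBIC)
o=np.zeros((560,800,3),np.uint8); o[:,:560]=a; o[:151,560:]=b
o=cv2.convertScaleAbs(o,alpha=1.3,beta=-40); cv2.imwrite("pics/crop3.png",o[:,:,::-1])
# cover on mat in scene view
im=s["image"].astype(int); g=im.mean(2)
r=rect(s,(g>150)&box(s,275,355,222,270),.013); print("cover",r[:4],cv2.minEnclosingCircle((r[4]*1000).astype(np.float32)))
print("mat scene",rect(s,(cv2.morphologyEx(((g<60)).astype(np.uint8),cv2.MORPH_CLOSE,np.ones((3,3)))>0)&box(s,255,375,225,312)|((g>150)&box(s,285,345,230,262)),.003)[:3])
E
```

```text
cover (array([401.5, -36. ]), array([184. , 211.5]), 28.3, array([313., 237.])) ((405.5009765625, -43.39359664916992), 133.9084930419922)
mat scene (array([475.1,   1.2]), array([299.3, 236.3]), 11.1)
```

View pics/crop3.png

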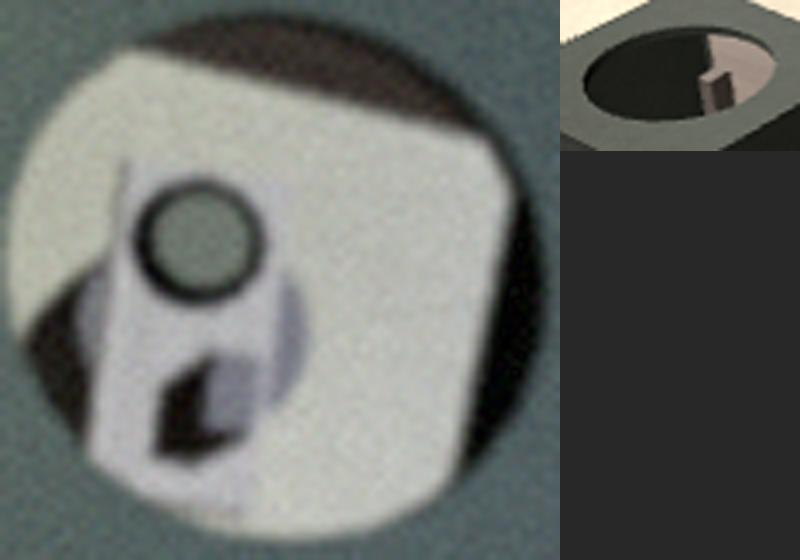

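```bash
python3 - <<'E'
from h import *
c=load("top1.npz")
f=lambda *p:(np.array(p,float)+.5)/8-.5+[448,203]
L=ray(c,f((200,241)),.092)[0]*1000; B=ray(c,f((229,392),(207,352),(260,355),(250,432),(200,428)),.134)*1000
E1=ray(c,f((125,160),(90,450)),.084)*1000; E2=ray(c,f((285,185),(254,480)),.084)*1000
an=lambda a,b:np.degrees(np.arctan2(*(a-b)[1::-1]))
print("lens",L,"bar",B[0],"dist",np.linalg.norm((L-B[0])[:2]),"yaw",an(L,B[0]))
print("sizes",[np.linalg.norm(B[1+i]-B[1+(i+1)%4]).round(1) for i in range(4)],"bar yaw",an(B[1],B[4]),an(B[2],B[3]))
ya=an(E1[0],E1[1]);yb=an(E2[0],E2[1]); print("edges",ya,yb)
for y in (np.radians(ya),): 
    n=np.array([-np.sin(y),np.cos(y)]); print("offsets along carrier y: edges,bar,lens",[round(float(q[:2]@n),1) for q in (E1.mean(0),E2.mean(0),B[0],L)])
# port circle: dark/interior contour vs grey top
im=c["image"]; C=ray(c,f((8,260),(545,260),(270,12),(270,540)),.15)*1000; print("port",(C[0]+C[1])/2,(C[2]+C[3])/2)
# stand refined: pocket edges
g=im.mean(2); cv2.imwrite("pics/stand.png",cv2.convertScaleAbs(cv2.resize(im[198:292,142:232],(560,585),interpolation=cv2.INTER_CUBIC),alpha=2,beta=-60)[:,:,::-1])
E
```

```text
lens [ 524.95258723 -294.73888382   92.        ] bar [ 477.11501952 -288.74033618  134.        ] dist 48.21219201333788 yaw -7.147246843186385
sizes [np.float64(13.1), np.float64(19.7), np.float64(12.3), np.float64(19.4)] bar yaw -6.7968092723773035 -8.999461649315545
edges -8.0514673216157 -7.660762633055411
offsets along carrier y: edges,bar,lens [-198.5, -240.9, -219.1, -218.3]
port [ 507.3989947  -296.55518141  150.        ] [ 504.22902098 -294.94617194  150.        ]
```

View pics/stand.png

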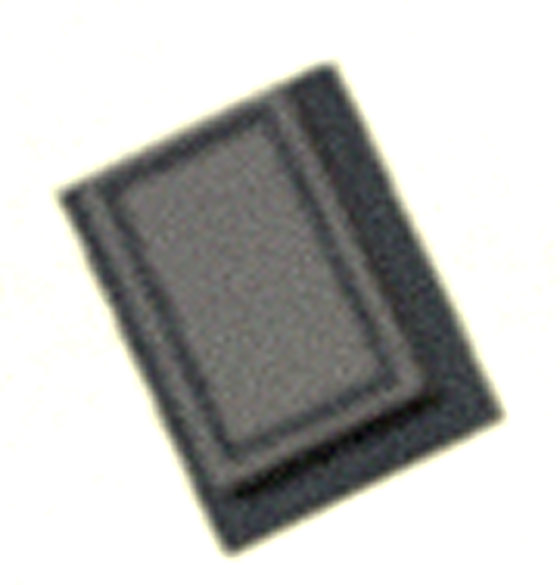

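The stand crop shows pocket inner corners near crop (125,195), (262,125), (378,378) and (232,440).

```bash
python3 - <<'E'
from h import *
c=load("top1.npz")
f=lambda *p:(np.array(p,float)+.5)/6.222-.5+[142,198]
for n,p,z in(("inner",((125,195),(262,125),(378,378),(232,440)),.046),("outer",((92,190),(290,95),(425,390),(222,490)),.045),("foot",((62,192),(333,65),(503,412),(232,555)),.004)):
    P=(ray(c,f(*p),z)*1000)[:,:2]; r=cv2.minAreaRect(P.astype(np.float32)); print(n,P.mean(0).round(1),np.round(r[1],1),r[2], [round(float(np.degrees(np.arctan2(*(P[a]-P[b])[::-1]))),1) for a,b in((0,3),(1,2))])
plan((490,-150,270,35),(477.1,-288.7,230,-7.8),(477.1,-288.7,104,-7.8))
E
```

```text
inner [493.8 324.1] [101.2  53.7] 28.308849334716797 [27.8, 28.3]
outer [491.9 321.4] [119.   76.5] 28.151172637939453 [27.8, 28.2]
foot [494.8 324. ] [149.9 107.3] 29.40865707397461 [29.4, 29.4]
t 9.0 at [510.8   5.  279. ] [179.45  -0.19  59.99] w 65.4 j [-0.19 -0.12  1.93  0.    1.33  0.33]
(490, -150, 270, 35) shift [-14.47   5.95   0.91] turn [ 0.5  -0.31 24.99]
(477.1, -288.7, 230, -7.8) shift [-9.01 10.62  4.  ] turn [-0.  -0.  42.8]
(477.1, -288.7, 104, -7.8) shift [ 0.  -0.  12.6] turn [0. 0. 0.]
```

Emit:
arm_command --increments '[[[-3,1.2,0],[0,0,5]],[[-6,2.4,0.2],[0,0,10]],[[-9,3.6,0.4],[0,0,15]],[[-12,4.9,0.6],[0,0,20]],[[-14.5,6,0.9],[0,0,25]]]' --fingers 110

```text
clock: 9.62
tool_pos: [0.4872, -0.151, 0.2628]
orientation: [-3.14, 0.001, 0.607]
ft_force: [0.2, -0.2, 0.5]
width: 0.0486
finger_force: 0.0
```

Emit:
arm_command --increments '[[[-1.8,2.1,0.5],[0,0,8.6]],[[-3.6,4.2,1.5],[0,0,17.2]],[[-5.4,6.3,2.5],[0,0,25.8]],[[-7.2,8.5,3.5],[0,0,34.4]],[[-9,10.6,4],[0,0,42.8]]]'

```text
clock: 10.25
tool_pos: [0.4741, -0.2888, 0.222]
orientation: [-3.14, 0.003, -0.141]
ft_force: [-0.0, -0.1, 0.0]
width: 0.0488
finger_force: 0.0
```

Emit:
arm_command --increments '[[[0,0,0],[0,0,0]],[[0,0,0],[0,0,0]],[[0,0,0],[0,0,0]],[[0,0,0],[0,0,0]],[[0,0,0],[0,0,0]]]'

```text
clock: 10.88
tool_pos: [0.4753, -0.2883, 0.2246]
orientation: [3.141, -0.0, -0.135]
ft_force: [-0.6, -0.3, -0.8]
width: 0.0485
finger_force: 0.0
```

```bash
python3 - <<'E'
from h import *
plan((477.1,-288.7,150,-7.8),(477.1,-288.7,104,-7.8))
E
```

```text
t 10.88 at [ 475.3 -288.3  224.6] [ 1.7999e+02 -2.0000e-02 -7.7600e+00] w 48.5 j [-0.73  0.03  1.88  0.    1.23  0.98]
(477.1, -288.7, 150, -7.8) shift [0.18 0.02 7.46] turn [ 0.01 -0.02  0.04]
(477.1, -288.7, 104, -7.8) shift [ 0.  -0.   4.6] turn [0. 0. 0.]
```

Emit:
arm_command --increments '[[[0.2,0,2],[0,0,0]],[[0.2,0,4],[0,0,0]],[[0.2,0,6],[0,0,0]],[[0.2,0,7],[0,0,0]],[[0.2,0,7.5],[0,0,0]]]'

```text
clock: 11.5
tool_pos: [0.4766, -0.2886, 0.1478]
orientation: [-3.14, 0.002, -0.136]
ft_force: [0.2, 0.5, -0.1]
width: 0.0489
finger_force: 0.0
```

Emit:
arm_command --increments '[[[0,0,1],[0,0,0]],[[0,0,2],[0,0,0]],[[0,0,3],[0,0,0]],[[0,0,4],[0,0,0]],[[0,0,4.5],[0,0,0]]]'

```text
clock: 12.12
tool_pos: [0.4768, -0.2887, 0.1034]
orientation: [-3.141, 0.001, -0.136]
ft_force: [0.7, 0.1, 0.7]
width: 0.0486
finger_force: 0.0
```

```bash
python3 - <<'E'
from h import *
from workcell import viewer
c=viewer.read_camera("scene"); plan((477.1,-288.7,104,-7.8))
cv2.imwrite("pics/in.png",cv2.resize(c["image"][130:260,110:290],None,fx=4,fy=4,interpolation=cv2.INTER_CUBIC)[:,:,::-1])
E
```

```text
t 12.18 at [ 476.6 -288.5  103. ] [-1.7994e+02  9.0000e-02 -7.8200e+00] w 48.4 j [-0.73  0.17  1.96 -0.    1.01  0.98]
(477.1, -288.7, 104, -7.8) shift [ 0.05  0.01 -0.1 ] turn [-0.06  0.09 -0.02]
```

View pics/in.png

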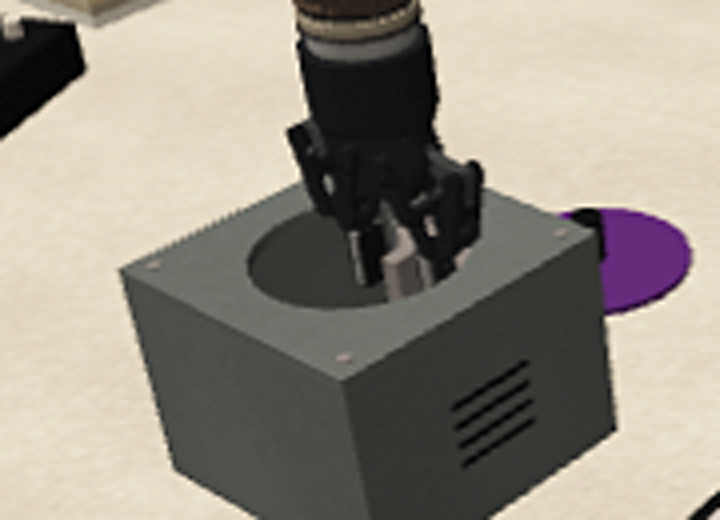

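The picture shows the grip bar (about (400,275)) between the two fingers, with the fingers clear of the port rim.

Emit:
arm_command --increments '[[[0,0,0],[0,0,0]],[[0,0,0],[0,0,0]],[[0,0,0],[0,0,0]],[[0,0,0],[0,0,0]],[[0,0,0],[0,0,0]]]' --fingers 200 --newtons 30

```text
clock: 12.8
tool_pos: [0.4772, -0.289, 0.1044]
orientation: [3.141, -0.0, -0.136]
ft_force: [0.0, -0.3, -0.5]
width: 0.0185
finger_force: 0.0
```

Emit:
arm_command --increments '[[[0,0,0],[0,0,0]],[[0,0,0],[0,0,0]],[[0,0,0],[0,0,0]],[[0,0,0],[0,0,0]],[[0,0,0],[0,0,0]]]' --fingers 255 --newtons 30

```text
clock: 13.42
tool_pos: [0.4772, -0.289, 0.1044]
orientation: [3.141, -0.0, -0.136]
ft_force: [-1.0, -0.3, 0.5]
width: 0.0113
finger_force: 33.4
```

Emit:
arm_command --increments '[[[0,0,0],[0,0,0]],[[0,0,0],[0,0,0]],[[0,0,0],[0,0,0]],[[0,0,0],[0,0,0]],[[0,0,0],[0,0,0]]]' --newtons 60

```text
clock: 14.05
tool_pos: [0.4772, -0.2891, 0.1045]
orientation: [3.141, -0.0, -0.136]
ft_force: [-1.3, -0.7, 1.8]
width: 0.0108
finger_force: 59.9
```

```bash
python3 - <<'E'
from h import *
from workcell import readout
plan(); print(readout.read_state()["ft_force"],readout.read_state()["torque"])
E
```

```text
t 14.05 at [ 477.2 -289.1  104.5] [ 1.7998e+02 -1.0000e-02 -7.8100e+00] w 10.8 j [-0.73  0.17  1.96 -0.    1.01  0.98]
[-1.27671164 -0.73285468  1.83240822] [-0.03279319  0.08809766 -0.01269362]
```

Emit:
arm_command --increments '[[[0,0,-0.3],[0,0,0]],[[0,0,-0.8],[0,0,0]],[[0,0,-1.6],[0,0,0]],[[0,0,-2.5],[0,0,0]],[[0,0,-3.4],[0,0,0]]]'

```text
clock: 14.68
tool_pos: [0.4773, -0.289, 0.1392]
orientation: [3.141, -0.0, -0.136]
ft_force: [0.1, 0.2, -1.3]
width: 0.011
finger_force: 59.5
```

Emit:
arm_command --increments '[[[0,0,-1],[0,0,0]],[[0,0,-2],[0,0,0]],[[0,0,-3],[0,0,0]],[[0,0,-4],[0,0,0]],[[0,0,-5],[0,0,0]]]'

```text
clock: 15.3
tool_pos: [0.4771, -0.2889, 0.189]
orientation: [-3.142, 0.0, -0.136]
ft_force: [0.7, 0.0, -0.7]
width: 0.0108
finger_force: 59.5
```

Emit:
arm_command --increments '[[[0,0,-1],[0,0,0]],[[0,0,-1.8],[0,0,0]],[[0,0,-2.3],[0,0,0]],[[0,0,-2.5],[0,0,0]],[[0,0,-2.5],[0,0,0]]]'

```text
clock: 15.92
tool_pos: [0.4771, -0.2889, 0.2132]
orientation: [-3.141, 0.0, -0.136]
ft_force: [0.2, 0.3, -0.9]
width: 0.0111
finger_force: 59.5
```

```bash
python3 - <<'E'
from h import *
from workcell import viewer
c=viewer.read_camera("scene"); np.savez("scene2.npz",**c); y=np.radians(28.8)
g=np.array([493.8,323.8])-25*np.array([np.cos(y),np.sin(y)]); print(g)
plan((490,-150,215,5),(490,0,200,17),(g[0],150,180,28.8),(*g,150,28.8),(*g,72,28.8))
o=np.hstack([cv2.resize(v["image"][110:230,150:270],(400,400),interpolation=cv2.INTER_CUBIC) for v in(c,viewer.read_camera("top"))] )
cv2.imwrite("pics/up.png",o[:,:,::-1])
E
```

```text
[471.892333   311.75615815]
t 15.97 at [ 477.  -288.8  213. ] [-1.7998e+02  3.0000e-02 -7.8100e+00] w 11.1 j [-0.73  0.04  1.89  0.    1.21  0.98]
(490, -150, 215, 5) shift [ -0.6  -13.93  -0.19] turn [ -0.02   0.03 -12.81]
(490, 0, 200, 17) shift [  1.31 -14.94   1.5 ] turn [ -0.   0. -12.]
(np.float64(471.89233299890344), 150, 180, 28.8) shift [  2.65 -14.87   2.  ] turn [  0.    0.  -11.8]
(np.float64(471.89233299890344), np.float64(311.75615814745714), 150, 28.8) shift [  7.79 -14.17   3.  ] turn [0. 0. 0.]
(np.float64(471.89233299890344), np.float64(311.75615814745714), 72, 28.8) shift [ 0.  -0.   7.8] turn [0. 0. 0.]
```

View pics/up.png

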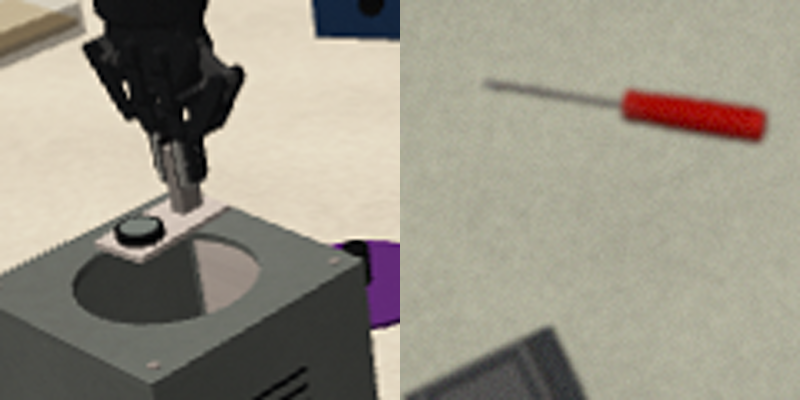

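The picture shows the carrier level above the port with the lens flat on its end (about (138,230)). Moving on slowly to the stand.

Emit:
arm_command --increments '[[[0,-1,0],[0,0,-0.8]],[[-0.1,-3,0],[0,0,-2.7]],[[-0.2,-6,0],[0,0,-5.4]],[[-0.4,-9.9,0],[0,0,-9]],[[-0.6,-13.9,-0.2],[0,0,-12.8]]]'

```text
clock: 16.65
tool_pos: [0.4898, -0.1479, 0.2151]
orientation: [-3.141, 0.0, 0.091]
ft_force: [-0.2, 0.5, -1.5]
width: 0.0109
finger_force: 59.5
```

Emit:
arm_command --increments '[[[0.2,-3.5,0.1],[0,0,-3]],[[0.5,-6.5,0.3],[0,0,-5.4]],[[0.7,-9.3,0.6],[0,0,-7.6]],[[1,-12.1,1],[0,0,-9.8]],[[1.3,-14.9,1.5],[0,0,-12]]]'

```text
clock: 17.27
tool_pos: [0.4895, 0.0014, 0.2003]
orientation: [-3.141, -0.0, 0.3]
ft_force: [1.1, -0.1, -0.7]
width: 0.0109
finger_force: 59.5
```

Emit:
arm_command --increments '[[[0.5,-2.9,0.4],[0,0,-2.4]],[[1,-5.9,0.8],[0,0,-4.8]],[[1.6,-8.9,1.2],[0,0,-7.2]],[[2.1,-11.9,1.6],[0,0,-9.6]],[[2.6,-14.9,2],[0,0,-11.8]]]'

```text
clock: 17.9
tool_pos: [0.4703, 0.1513, 0.1802]
orientation: [-3.141, -0.0, 0.506]
ft_force: [0.8, 0.3, -2.5]
width: 0.011
finger_force: 59.5
```

Emit:
arm_command --increments '[[[1.6,-2.9,0.4],[0,0,0]],[[3.1,-5.6,1],[0,0,0]],[[4.5,-8.2,1.6],[0,0,0]],[[5.8,-10.6,2.2],[0,0,0]],[[6.8,-12.4,2.7],[0,0,0]]]'

```text
clock: 18.52
tool_pos: [0.4702, 0.2925, 0.1531]
orientation: [-3.141, 0.0, 0.505]
ft_force: [-0.3, -0.9, -2.2]
width: 0.0109
finger_force: 59.5
```

Emit:
arm_command --increments '[[[0.6,-1.1,0.2],[0,0,0]],[[0.9,-1.6,0.3],[0,0,0]],[[1,-1.8,0.3],[0,0,0]],[[1,-1.8,0.3],[0,0,0]],[[1,-1.8,0.3],[0,0,0]]]'

```text
clock: 19.15
tool_pos: [0.4716, 0.3108, 0.1505]
orientation: [3.141, -0.0, 0.502]
ft_force: [-0.1, -1.0, -2.3]
width: 0.011
finger_force: 59.5
```

```bash
python3 - <<'E'
from h import *
from workcell import viewer
for n in("scene","top"):
    c=viewer.read_camera(n); np.savez(f"{n}3.npz",**c)
plan((471.9,311.8,85,28.8),(471.9,311.8,71,28.8))
E
```

```text
t 19.25 at [471.6 310.9 150.5] [ 1.800e+02 -1.000e-02  2.875e+01] w 10.9 j [ 0.4   0.13  1.92 -0.    1.1   1.47]
(471.9, 311.8, 85, 28.8) shift [ 0.07 -0.07  6.55] turn [ 0.   -0.01 -0.05]
(471.9, 311.8, 71, 28.8) shift [ 0.  -0.   1.4] turn [0. 0. 0.]
```

Emit:
arm_command --increments '[[[0,0,1],[0,0,0]],[[0,0,2.6],[0,0,0]],[[0.1,-0.1,4.4],[0,0,0]],[[0.1,-0.1,6],[0,0,0]],[[0.1,-0.1,6.8],[0,0,0]]]'

```text
clock: 19.88
tool_pos: [0.4708, 0.3122, 0.0802]
orientation: [-3.141, 0.003, 0.502]
ft_force: [-0.1, 0.5, -1.1]
width: 0.0112
finger_force: 59.5
```

Emit:
arm_command --increments '[[[0,0,0.3],[0,0,0]],[[0,0,0.5],[0,0,0]],[[0,0,0.5],[0,0,0]],[[0,0,0.5],[0,0,0]],[[0,0,0.5],[0,0,0]]]'

```text
clock: 20.5
tool_pos: [0.472, 0.3127, 0.0777]
orientation: [3.142, -0.001, 0.502]
ft_force: [-0.7, 0.8, -2.6]
width: 0.0107
finger_force: 59.5
```

```bash
python3 - <<'E'
from h import *
from workcell import viewer
v={n:viewer.read_camera(n) for n in("scene","top")}
np.savez("scene4.npz",**v["scene"]); np.savez("top4.npz",**v["top"])
a=cv2.resize(v["scene"]["image"][245:345,405:505],(500,500),interpolation=cv2.INTER_CUBIC)
b=cv2.resize(v["top"]["image"][195:295,140:240],(300,300),interpolation=cv2.INTER_CUBIC)
o=np.zeros((500,800,3),np.uint8); o[:,:500]=a; o[:300,500:]=b
cv2.imwrite("pics/place.png",o[:,:,::-1]); plan((471.9,311.8,70.5,28.8))
E
```

```text
t 20.6 at [471.9 312.7  77.5] [ 1.800e+02 -2.000e-02  2.879e+01] w 10.9 j [ 0.41  0.23  1.95 -0.    0.96  1.47]
(471.9, 311.8, 70.5, 28.8) shift [-0.04  0.08  0.7 ] turn [ 0.   -0.02 -0.01]
```

View pics/place.png

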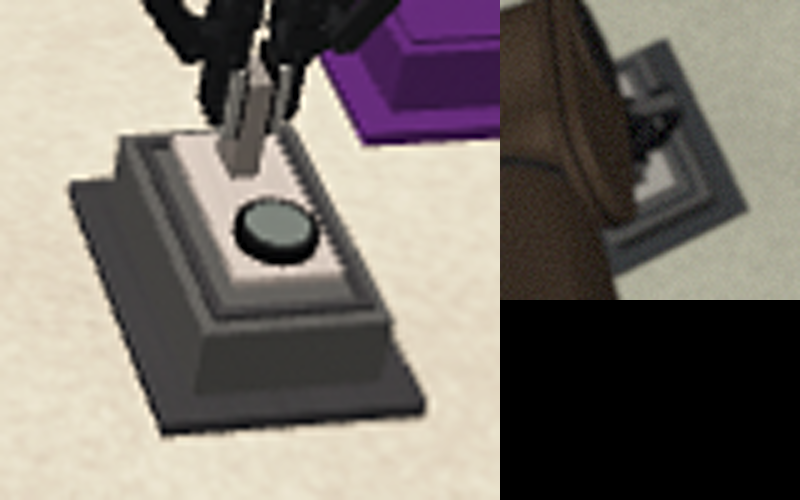

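The picture shows the carrier level over the pocket with the lens still on it. The plate's front corners are near crop (235,282) and (348,272), and the lips are visible all round. I'll check the margins numerically.

```bash
python3 - <<'E'
from h import *
c=load("scene4.npz"); f=lambda *p:(np.array(p,float)+.5)/5-.5+[405,245]
y=np.radians(28.8); R=np.array([[np.cos(y),np.sin(y)],[-np.sin(y),np.cos(y)]])
st=lambda p,z:((ray(c,f(*p),z)[:,:2]*1000-[493.8,323.8])@R.T).round(1).tolist()
print("plate top corners, expect x45,y+-22",st(((235,280),(347,270),(172,140)),.057))
print("platform outer corners, expect 62/39 at .045",st(((205,325),(392,318),(120,140)),.046))
print("foot expect 75/55",st(((163,433),(424,408),(70,183)),.002))
E
```

```text
plate top corners, expect x45,y+-22 [[43.5, -19.7], [42.3, 26.7], [-44.3, -19.8]]
platform outer corners, expect 62/39 at .045 [[56.5, -34.5], [60.0, 40.6], [-59.3, -37.3]]
foot expect 75/55 [[71.9, -50.7], [68.6, 58.5], [-82.4, -49.3]]
```

Emit:
arm_command --increments '[[[0,0,0.2],[0,0,0]],[[0,0,0.4],[0,0,0]],[[0,0,0.5],[0,0,0]],[[0,0,0.6],[0,0,0]],[[0,0,0.6],[0,0,0]]]'

```text
clock: 21.22
tool_pos: [0.4717, 0.3126, 0.0712]
orientation: [-3.142, 0.0, 0.502]
ft_force: [-0.2, -0.4, -2.2]
width: 0.0108
finger_force: 59.5
```

Emit:
arm_command --increments '[[[0,0,0],[0,0,0]],[[0,0,0.05],[0,0,0]],[[0,0,0.1],[0,0,0]],[[0,0,0.1],[0,0,0]],[[0,0,0.1],[0,0,0]]]'

```text
clock: 21.85
tool_pos: [0.4719, 0.3127, 0.0705]
orientation: [3.142, -0.0, 0.502]
ft_force: [-1.5, -0.4, -0.2]
width: 0.0112
finger_force: 59.8
```

Emit:
arm_command --increments '[[[0,0,0.05],[0,0,0]],[[0,0,0.05],[0,0,0]],[[0,0,0.05],[0,0,0]],[[0,0,0.05],[0,0,0]],[[0,0,0.05],[0,0,0]]]' --newtons 25

```text
clock: 22.48
tool_pos: [0.4719, 0.3126, 0.0705]
orientation: [3.141, 0.0, 0.503]
ft_force: [-2.6, -1.8, 4.6]
width: 0.011
finger_force: 60.5
```

Emit:
arm_command --increments '[[[0,0,0],[0,0,0]],[[0,0,0],[0,0,0]],[[0,0,0],[0,0,0]],[[0,0,0],[0,0,0]],[[0,0,0],[0,0,0]]]' --fingers 150

```text
clock: 23.1
tool_pos: [0.4718, 0.3126, 0.0698]
orientation: [3.142, -0.0, 0.502]
ft_force: [-0.2, -0.4, -0.6]
width: 0.0351
finger_force: 0.0
```

Emit:
arm_command --increments '[[[0,0,-1],[0,0,0]],[[0,0,-3],[0,0,0]],[[0,0,-6],[0,0,0]],[[0,0,-9],[0,0,0]],[[0,0,-12],[0,0,0]]]'

```text
clock: 23.72
tool_pos: [0.4722, 0.3128, 0.1928]
orientation: [3.141, -0.002, 0.502]
ft_force: [0.9, 0.9, -0.1]
width: 0.0353
finger_force: 0.0
```

Emit:
arm_command --increments '[[[-1,-2,-2],[0,0,0]],[[-2,-6,-3],[0,0,0]],[[-3,-11,-3],[0,0,0]],[[-4,-15,-3],[0,0,0]],[[-5,-19,-3],[0,0,0]]]'

```text
clock: 24.35
tool_pos: [0.3339, 0.4564, 0.2205]
orientation: [-3.141, -0.0, 0.503]
ft_force: [0.9, -0.6, -0.7]
width: 0.0351
finger_force: 0.0
```

Emit:
arm_command --increments '[[[0,0,0],[0,0,0]],[[0,0,0],[0,0,0]],[[0,0,0],[0,0,0]],[[0,0,0],[0,0,0]],[[0,0,0],[0,0,0]]]'

```text
clock: 24.98
tool_pos: [0.337, 0.4546, 0.2198]
orientation: [3.142, 0.0, 0.501]
ft_force: [-0.3, 0.3, -0.5]
width: 0.0353
finger_force: 0.0
```

```bash
python3 - <<'E'
from h import *
from workcell import viewer
t=viewer.read_camera("top"); s=viewer.read_camera("scene"); plan()
y=np.radians(28.8); R=np.array([[np.cos(y),np.sin(y)],[-np.sin(y),np.cos(y)]])
im=t["image"].astype(int); g=im.mean(2)
m=(g>125)&box(t,155,212,215,278)
k=rect(t,m,.05); print("plate(bright)",k[:4]); print(((k[0]-[493.8,323.8])@R.T).round(1))
# disc on mat
m=(g>125)&box(t,275,385,195,300); m=cv2.morphologyEx(m.astype(np.uint8),cv2.MORPH_OPEN,np.ones((3,3)))
k=rect(t,m,.013); print("disc",k[:4],cv2.minEnclosingCircle((k[4]*1000).astype(np.float32)))
# changes in bystanders
t0=load("top0.npz")["image"].astype(int); d=np.abs(im-t0).max(2)
for n,(a,b,e,f) in dict(cam=(285,380,105,165),meter=(383,445,95,172),driver=(170,265,125,160),teal=(450,525,115,178),purp=(425,505,320,405)).items(): print(n,(d[e:f,a:b]>40).sum())
# carrier height profile via depth in scene
rz=s["range_z"]; P0=s["view"]; vv,uu=np.mgrid[245:345,405:505]; n=cv2.undistortPoints(np.float64(np.c_[uu.ravel(),vv.ravel()]).reshape(-1,1,2),s["mtx"],np.array([float(s["k1"]),0,0,0])).reshape(-1,2)
P=((np.c_[n[:,0],-n[:,1],-np.ones(len(n))]*rz[245:345,405:505].reshape(-1,1))-P0[:3,3])@P0[:3,:3]*1000
Q=np.c_[(P[:,:2]-[493.8,323.8])@R.T,P[:,2]]
for x in range(-60,61,12): print(x,[int(np.median(Q[w,2])) if (w:=(abs(Q[:,0]-x)<5)&(abs(Q[:,1]-yy)<4)).any() else None for yy in(-30,-22,-14,-6,2,10,18,26,34)])
E
```

```text
t 25.07 at [336.8 454.8 219.8] [-1.800e+02  1.000e-02  2.874e+01] w 34.7 j [0.75 0.06 1.86 0.   1.22 1.82]
plate(bright) (array([493.7, 324.4]), array([86.8, 41.7]), 28.9, array([183., 243.]))
[0.2 0.6]
disc (array([503.5,   2.8]), array([237.1, 249.2]), 1.7, array([330., 247.])) ((506.0884094238281, 2.8634588718414307), 170.1566619873047)
cam 0
meter 0
driver 0
teal 0
purp 0
-60 [46, 48, 46, 47, 46, None, None, 48, 46]
-48 [47, 47, 49, 50, 49, None, None, 47, 48]
-36 [49, 47, 51, 59, 100, 100, 51, 48, 48]
-24 [48, 47, 51, 75, 100, 75, 51, 48, 48]
-12 [48, 46, 50, 64, 74, 58, 51, 46, 47]
0 [48, 47, 50, 51, 51, 52, 51, 46, 48]
12 [48, 47, 51, 59, 60, 59, 58, 47, 48]
24 [48, 46, 53, 59, 60, 60, 60, 48, 49]
36 [48, 47, 51, 55, 57, 57, 52, 47, 48]
48 [47, 50, 47, 47, 49, 48, 49, 47, 49]
60 [32, 31, 31, 29, 33, 31, 32, 32, 31]
```

The carrier is centred and flat (plate top 50, lens on it) and the bystanders are unmoved. One last check, the cover on the mat.

```bash
python3 - <<'E'
from h import *
from workcell import viewer,bot
t=viewer.read_camera("top"); im=t["image"].astype(int); g=im.mean(2)
n,l,st,ce=cv2.connectedComponentsWithStats(((g>100)&box(t,278,378,198,294)).astype(np.uint8))
i=l[260,330]; k=rect(t,l==i,.013); c,r=cv2.minEnclosingCircle((k[4]*1000).astype(np.float32)); print("disc",np.round(c,1),round(r,1),k[1])
E
```

```text
disc [507.9   4.6] 74.8 [147.3 148.8]
```

Disc at (508,5) against mat centre (507.5,6): well inside, and its radius fits a flat disc.

```bash
python3 -c "
from workcell import bot
print(bot.sign_off())"
```

```text
the job is handed in; nothing more can be done
None
```

The job is handed in at about 25 s: the cover is knob up and wholly on the mat, the carrier lies flat and centred in the stand's pocket with the lens still on it, and the camcorder, multimeter and screwdriver have not moved.

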